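Point out the sample and its stock bottle, then confirm

TASK

Do the sample identity check before the run: with the fingertips point from straight above at the amber vial with the blue cap in the blue rack, about a finger's breadth over the middle of its cap, and keep still there for two seconds; then point in the same way at the cap of the amber reagent bottle for two seconds. Then press the green button on the grey box fully down to confirm, keep it down for half a second, and let it come up again. Do not touch, move or lift any vial, the rack, the bottle, the timer or the beaker.

Things in the scene. Friction and masses are not known exactly. Their poses are not given: they have to be found in the camera images.
- amber_vial_top (a point): centre of the top of the blue cap of the amber (brown glass) vial, the only amber one in the rack; the vial is 23 mm in diameter and 72 mm high, loose, and stands upright in one of the rack's cells, cap about 78 mm above the bench. The neighbouring vials stand 30 to 39 mm away, centre to centre, with caps at the same height
- vial_4: the amber vial with the blue cap itself, origin at the centre of its underside, z up
- bottle_top (a point): centre of the top of the blue screw cap of the amber reagent bottle; the bottle is 56 mm in diameter and 112 mm high, its cap 37 mm in diameter; it stands loose and upright on the bench
- reagent_bottle: the amber reagent bottle itself, origin at the centre of its underside, z up
- confirm_top (a point): centre of the top face of the green push button, 30 mm in diameter, in the middle of the top of the grey box; it is pressed straight down
- confirm (a joint): travel of the green button in m: 0 released, 0.006 fully down; a spring brings it back; fully down takes about 5 N
- button_box: grey control box 80 x 80 x 42 mm, fixed to the bench, with the black housing of the green button on its top; origin at the centre of its underside, z up, black cable gland on its +x side
- vial_rack: open blue plastic vial rack 62 x 120 x 44 mm (x, y, z), loose, with two rows of three cells; origin at the centre of its underside, z up. It holds five vials that stand 34 mm out of it
- vial_1: 20 ml glass vial, 23 mm in diameter, 72 mm high, clear glass and grey crimp cap; stands in the rack, clear pale blue contents and a white label. Origin at the centre of its underside, z up. Loose; must not be touched
- vial_2: 20 ml glass vial, 23 mm in diameter, 72 mm high, clear glass and grey crimp cap; stands in the rack, clear contents, no label. Origin at the centre of its underside, z up. Loose; must not be touched
- vial_5: 20 ml glass vial, 23 mm in diameter, 72 mm high, clear glass and grey crimp cap; stands in the rack, clear contents and a white label. Origin at the centre of its underside, z up. Loose; must not be touched
- vial_6: 20 ml glass vial, 23 mm in diameter, 72 mm high, clear glass and grey crimp cap; stands in the rack, pale yellow contents, no label. Origin at the centre of its underside, z up. Loose; must not be touched
- timer: white bench timer 58 x 62 x 20 mm with three small coloured buttons, loose, lying near the work; origin at the centre of its underside
- vial_9: 20 ml glass vial, 23 mm in diameter, 72 mm high, clear glass and grey crimp cap; pale yellow contents and a white label, stands alone on the bench nearer the robot. Origin at the centre of its underside, z up. Loose; must not be touched
- beaker: empty clear glass beaker, 45 mm in diameter, 56 mm high, loose, on the bench nearer the robot; origin at the centre of its underside
Things that resemble listed ones, but are neither listed nor needed, are in the scene too. Of the things shaped like the timer, the white one is meant.

How it is judged:
By the outcome, as a careful person would: the job done as asked, in the order asked, and still so for the second after the job is handed in, with the robot touching nothing.
It also fails if it takes over 61 s, if anything falls off the work surface, if the arm or the gripper's body presses on something with over 40 N, if the wrist force passes 120 N, or if a joint passes its speed limit or range.

ROBOT

A 6-joint arm with a two-finger parallel gripper is mounted at the origin on a cart in front of the work surface, level with it; the furniture and walls round the work are solid. World frame = base frame: x ahead of the robot, y to its left, z up, the work surface at z = 0. Lengths are in mm, angles in degrees, forces in N, time in s.
With the tool pointing down it reaches from about 300 to 850 mm from the base axis. Payload 4.2 kg.
Tool frame: the origin (TCP) lies between the finger pads; the fingertips stand 22 mm ahead of it and the grasp point (between the pads) lies 3 mm ahead of it; z points along the fingers, y is the direction in which the jaws open and shut (so a half turn about z gives the same grasp; the last joint's range is limited). The gripper opens to 91 mm and grips with 3 to 60 N. Pads are 32 mm wide; open, the fingers measure 118 mm over their backs; the gripper's body (76 mm by 178 mm) begins 60 mm behind the grasp point.
Start: joints at [-1.146, 18.312, 89.639, -0, 72.044, -1.146], TCP at [575.014, 0, 235.976] pointing down, gripper open.
Joint ranges: [-177.97, 177.97], [-48.28, 115.42], [12.27, 149.76], [-77.06, 257.06], [2.81, 150.46], [-146.56, 146.56]. Speed limits (degrees/s): [147.25, 147.25, 180, 180, 180, 180].

INTERFACE

Orientations are given as [roll, pitch, yaw] about the fixed x, y, z axes, in that order (R = Rz(yaw) Ry(pitch) Rx(roll)).
In Python, from workcell import * gives the robot as it stands.
- The arm moves only by the shell command python3 -m jog 'ROWS' [OPENING] [FORCE]. ROWS is text: rows parted by semicolons, each of 6 numbers parted by spaces: the shift along the tool's x, y, z in units of 0.5 m (1.0 is 0.5 m), then the turn, a rotation vector about the tool's x, y, z in units of pi/2 rad (1.0 is pi/2 rad). A call has 1 to 20 rows; each row is the pose to reach, as a shift and turn from the pose measured when the call began, along the tool's axes at that moment; what a row does not reach only later rows make up. A row lasts 1/12 s, in which the tool goes at most 41.7 mm and 7.16 degrees, less where a joint would pass 70% of its speed; a pose out of reach is approached as far as the arm can. A call with a number of a shift or a turn outside -1 to 1 is refused whole. A call with a gripper value outside its range is refused whole. OPENING is the opening, from -1 (shut) to 1 (fully open), set as the call begins (- or left out, the last holds). The fingers move at their own pace and stop on an object; FORCE is the grip in N (left out, the last holds). Time passes only in rows, so rows that repeat a pose let the fingers close. It gives the time, the measured TCP pose, the force and the opening at its end, in the units of the state.
- state(): the state, without advancing time (a new reading comes with each control period).
- grab_frame(name): name is "scene" or "side" or "wrist"; returns the picture (480x640x3 uint8, red, green, blue); there is no depth.
- calibration(name): a dict with "mtx" (3x3 intrinsics, pixels), "distortion" ([k1, k2, p1, p2, k3] as OpenCV has them; the pictures are not rectified), "rvec" (rotation vector, rad) and "tvec" (3), from world to camera coordinates, as OpenCV has them. Camera axes: x right, y down, z forward; pixel columns grow to the right and rows downward; lengths in mm; the calibration is good to about 2 mm. A picture is of the moment at which its call begins: read the wrist's pose just before it. calibration takes no time and is no camera call; for the wrist camera it gives the pose at the moment of the call.
- job_done(): hands the job in, once; it reports no verdict.
Trained networks look in the newest picture that a camera, given by its name, has taken for a name from the list of things; names that differ only in an ending like _2 or _b are one class to them, and where a whole thing is asked for, a point or a joint stands for the part that bears it (a point fixed in the world has none). Each returns a list of dicts, best first, with "confidence" (0 to 1); they miss things now and then, are a little off and sometimes report something else, mostly with a low value. They report only what shows in the picture. A call takes as long as a camera call. They do not tell look-alikes from the thing itself.
- spot_in(query, camera): "rect" ([left, top, right, bottom] in pixels, round what is visible of it).
- tip_of(query, camera): "location" ([column, row] in pixels: a listed point, or the origin of a listed thing).
The state is a dict: "time_s": time; "qpos": joint angles; "qvel": joint speeds; "effort": joint torques, N m; "ee_pos": TCP position; "ee_rot": TCP orientation; "force": force on the tool from outside, world axes, zero at the start; "torque": the same for the moment, N m; "gripper_width": finger opening in mm.
Only numpy, scipy, OpenCV 4.12 (cv2) and the standard library are available. Lean on these libraries where they do the work, as an engineer would, in place of code of your own. Each camera call takes 0.05 s, during which the arm holds its last target. There are 200 camera calls.

## Working session

There is one attempt and no reset: what is moved stays moved. The work goes in short steps, Python scripts to look and compute and a shell command to move; the robot and the scene stay as the last step left them, time stands still between calls to the robot, and variables do not carry over. Pictures are saved under pics/ and viewed, about 8 in all and at most 12, crops included, and the job is handed in when it is done.

```bash
mkdir -p pics; cat > h.py <<'E'
from workcell import *
import numpy as np, cv2
def bgr(im): return cv2.cvtColor(im, cv2.COLOR_RGB2BGR)
def ray(cam,px):
    c=calibration(cam); K=np.array(c["mtx"],float);d=np.array(c["distortion"],float)
    R=cv2.Rodrigues(np.array(c["rvec"],float))[0];t=np.array(c["tvec"],float).ravel()
    u=cv2.undistortPoints(np.array([[px]],float),K,d).ravel()
    return -R.T@t, R.T@np.array([u[0],u[1],1])
def at_z(cam,px,z):
    o,v=ray(cam,px); return (o+v*(z-o[2])/v[2]).round(1)
def proj(cam,P):
    c=calibration(cam)
    return cv2.projectPoints(np.array([P],float),np.array(c["rvec"],float),np.array(c["tvec"],float),np.array(c["mtx"],float),np.array(c["distortion"],float))[0].ravel().round(0)
E
python3 - <<'E'
from h import *
ims=[]
for c in("scene","side","wrist"):
    im=grab_frame(c); cv2.imwrite(f"pics/a_{c}.png",bgr(im))
    for q,z in(("amber_vial_top",78),("bottle_top",112),("confirm_top",55)):
        for r in tip_of(q,c)[:3]: print(c,q,np.round(r["location"]),round(r["confidence"],2),at_z(c,r["location"],z))
print(state())
E
```

```text
scene amber_vial_top [437. 265.] 0.51 [ 535.  -211.7   78. ]
scene bottle_top [332. 218.] 0.74 [488.   -1.9 112. ]
scene confirm_top [273. 189.] 0.59 [563.1 239.9  55. ]
side amber_vial_top [351. 184.] 0.53 [ 530.1 -221.5   78. ]
side bottle_top [319. 227.] 0.64 [481.6  -1.9 112. ]
side confirm_top [222. 295.] 0.56 [564.6 231.2  55. ]
wrist bottle_top [205. 241.] 0.97 [485.2  -0.9 112. ]
wrist confirm_top [239. 207.] 0.75 [498.   13.1  55. ]
{'time_s': 0.6, 'qpos': array([-1.14622187e+00,  1.83116253e+01,  8.96399303e+01,  5.80940348e-05,
        7.20447761e+01, -1.14431930e+00]), 'qvel': array([-0.0370424 , -0.00765144, -0.03512305,  0.07583448,  0.0296341 ,
       -0.0199251 ]), 'effort': array([-7.23473386e-04, -4.12123418e+01, -2.32135892e+01,  7.27226492e-02,
        3.78483825e-02,  2.23880306e-06]), 'ee_pos': array([ 5.75002251e+02, -2.04934622e-03,  2.35972366e+02]), 'ee_rot': array([1.79996331e+02, 1.80039741e-05, 8.99980795e+01]), 'force': array([-0.19091328,  0.09068947, -0.96703975]), 'torque': array([-0.05682351, -0.00972625,  0.01723767]), 'gripper_width': 91.06318131345589}
```

View pics/a_scene.png

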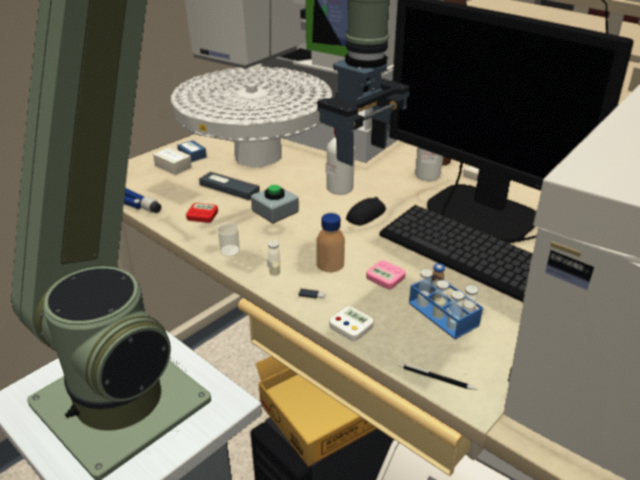

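View pics/a_side.png

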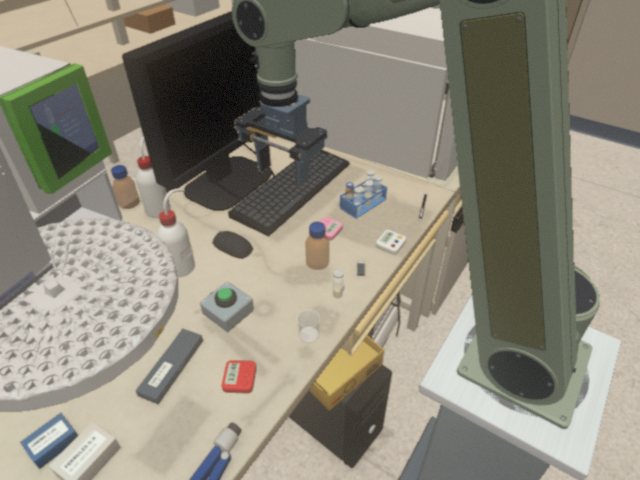

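The scene view shows the amber vial with its blue cap at (438,268), the near amber bottle's cap at (331,221) and the green button at (274,190). In the side view they are at (351,186), (318,229) and (226,296). A second amber bottle stands far off at side (121,172). I'll triangulate everything and check the candidates in one enlarged crop.

```bash
python3 - <<'E'
from h import *
def tri(a,b):
    o1,v1=ray("scene",a);o2,v2=ray("side",b)
    A=np.c_[v1,-v2]; s=np.linalg.lstsq(A,o2-o1,rcond=None)[0]
    p,q=o1+v1*s[0],o2+v2*s[1]; return ((p+q)/2).round(1),round(np.linalg.norm(p-q),1)
print("vial",tri((437,265),(351,184)),"bottle",tri((332,218),(319,227)),"btn",tri((273,189),(222,295)))
for z in(0,90,112): print("far bottle side",at_z("side",(121,172),z),"btn side 226,290",at_z("side",(226,290),55))
S=cv2.imread("pics/a_scene.png");D=cv2.imread("pics/a_side.png");W=cv2.imread("pics/a_wrist.png")
cr=lambda i,x,y,w=100,h=75:cv2.resize(i[y:y+h,x:x+w],(400,300),interpolation=cv2.INTER_CUBIC)
cv2.imwrite("pics/b.png",np.vstack([np.hstack([cr(S,395,250),cr(D,315,155)]),np.hstack([cr(D,95,140),cv2.resize(W,(400,300))])]))
E
```

```text
vial (array([ 527.6, -214.7,   82.9]), np.float64(2.0)) bottle (array([484.4,  -3.4, 111.6]), np.float64(4.0)) btn (array([560.5, 234.3,  58.6]), np.float64(3.5))
far bottle side [1172.     8.8    0. ] btn side 226,290 [567.6 216.4  55. ]
far bottle side [1045.5   82.    90. ] btn side 226,290 [567.6 216.4  55. ]
far bottle side [1014.6   99.9  112. ] btn side 226,290 [567.6 216.4  55. ]
```

View pics/b.png

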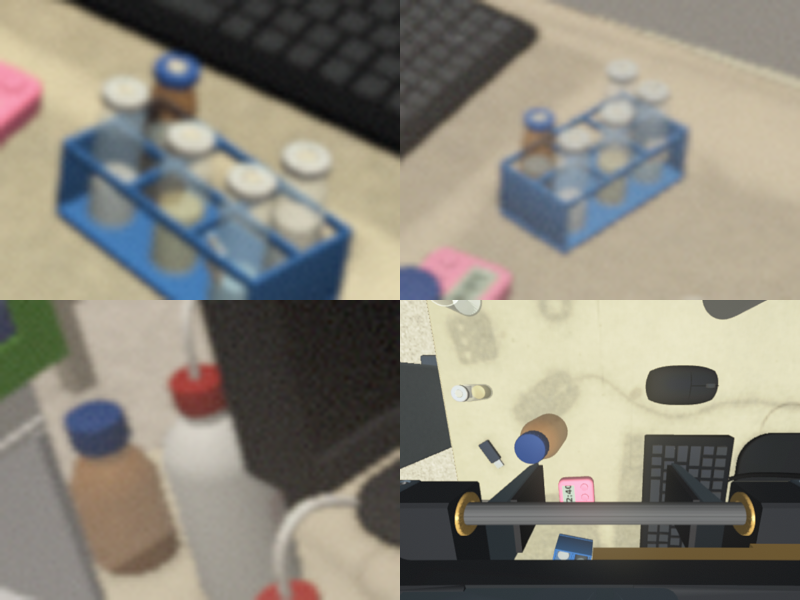

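Crop: the amber vial is the far corner vial on the timer side of the rack, with its blue cap centre at scene (439.5,267) and side (350,184). It's the only brown one in the rack. For the bottle, the near one at scene (331,221) is in reach at about (485,-3). The far look-alike, around x = 1000 mm or more, is out of reach, so the near one is meant. Next I shut the gripper, move high over the vial and look from the wrist.

```bash
python3 -m jog '-0.05 -0.01 0 0 0 0; -0.11 -0.02 0 0 0 0; -0.17 -0.03 0 0 0 0; -0.23 -0.05 0 0 0 0; -0.29 -0.06 0 0 0 0; -0.34 -0.07 0 0 0 0; -0.38 -0.08 0 0 0 0; -0.41 -0.085 0 0 0 0; -0.43 -0.09 0 0 0 0; -0.432 -0.09 0 0 0 0; -0.432 -0.09 0 0 0 0; -0.432 -0.09 0 0 0 0; -0.432 -0.09 0 0 0 0' -1 10
cat > look.py <<'E'
from h import *
import sys
n,q,z=sys.argv[1],sys.argv[2],float(sys.argv[3])
s=state(); im=grab_frame("wrist"); cv2.imwrite(f"pics/{n}.png",bgr(im))
print("t",s["time_s"],"tcp",s["ee_pos"].round(1),"rot",s["ee_rot"].round(1),"F",s["force"].round(2),"tip px",proj("wrist",[*s["ee_pos"][:2],s["ee_pos"][2]-22]))
for r in tip_of(q,"wrist")[:3]: print(np.round(r["location"],1),round(r["confidence"],2),at_z("wrist",r["location"],z))
E
python3 look.py c amber_vial_top 78
```

```text
time_s: 1.68
ee_pos: [530.2, -215.0, 236.0]
ee_rot: [180.0, -0.0, 90.1]
force: [0.2, 0.8, 0.1]
gripper_width: 7.2
t 1.6833 tcp [ 530.2 -215.   236. ] rot [180.   -0.   90.1] F [0.17 0.8  0.12] tip px [330. 297.]
[333.8 232.4] 0.8 [ 534.  -218.5   78. ]
```

View pics/c.png

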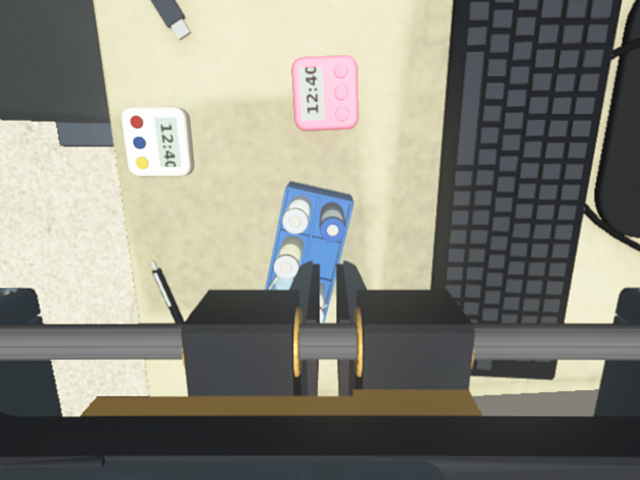

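The wrist view shows the blue cap at (333,230) in the rack's top right cell, and the network agrees. That puts it at (534,-218). Descending partway for a look from near.

```bash
python3 -m jog '-0.001 0.002 0.03 0 0 0; -0.003 0.004 0.07 0 0 0; -0.005 0.007 0.11 0 0 0; -0.006 0.007 0.14 0 0 0; -0.006 0.007 0.16 0 0 0; -0.006 0.007 0.17 0 0 0; -0.006 0.007 0.17 0 0 0; -0.006 0.007 0.17 0 0 0; -0.006 0.007 0.17 0 0 0'
python3 look.py d amber_vial_top 78
```

```text
time_s: 2.53
ee_pos: [534.5, -218.3, 152.1]
ee_rot: [179.9, 0.0, 90.1]
force: [-0.2, -0.1, 0.4]
gripper_width: 0.4
t 2.5333 tcp [ 534.5 -218.3  152.1] rot [179.9   0.   90.1] F [-0.19 -0.07  0.39] tip px [330. 297.]
[285.4 219.9] 0.18 [ 508.6 -192.6   78. ]
```

View pics/d.png

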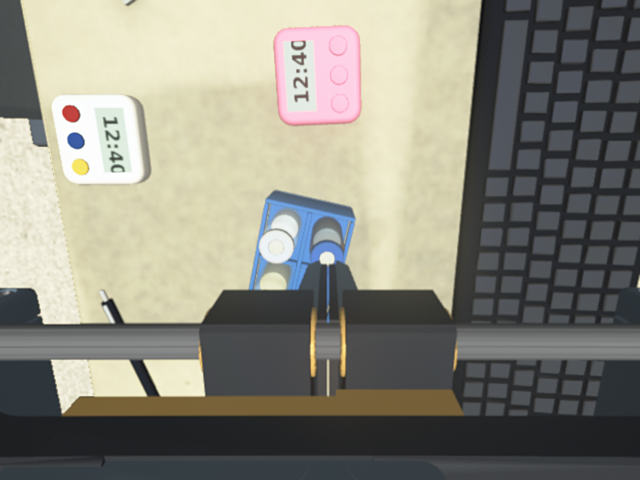

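The cap spans columns 309 to 346. Its white centre disc is at about (328,259), just at the fingertip edge. I'll work out where that puts the cap.

```bash
python3 - <<'E'
from h import *
print(at_z("wrist",(328,259),78),proj("wrist",[534,-218,78]),proj("wrist",[534,-206.5,78]),proj("wrist",[522.5,-218,78]))
for c in("scene","side"): print(c,at_z(c,{"scene":(439.5,267),"side":(350,184.3)}[c],78))
E
```

```text
[ 533.4 -216.6   78. ] [329. 261.] [329. 243.] [310. 261.]
scene [ 533.1 -217.8   78. ]
side [ 531.2 -217.    78. ]
```

All views agree on about (533,-217). Lowering so the fingertips are 17 mm above the cap, then holding.

```bash
python3 -m jog '0.001 -0.001 0.02 0 0 0; 0.002 -0.002 0.04 0 0 0; 0.002 -0.002 0.06 0 0 0; 0.002 -0.002 0.07 0 0 0; 0.002 -0.002 0.07 0 0 0; 0.002 -0.002 0.07 0 0 0; 0.002 -0.002 0.07 0 0 0; 0.002 -0.002 0.07 0 0 0; 0.002 -0.002 0.07 0 0 0; 0.002 -0.002 0.07 0 0 0; 0.002 -0.002 0.07 0 0 0; 0.002 -0.002 0.07 0 0 0; 0.002 -0.002 0.07 0 0 0; 0.002 -0.002 0.07 0 0 0; 0.002 -0.002 0.07 0 0 0; 0.002 -0.002 0.07 0 0 0; 0.002 -0.002 0.07 0 0 0; 0.002 -0.002 0.07 0 0 0; 0.002 -0.002 0.07 0 0 0; 0.002 -0.002 0.07 0 0 0'
python3 - <<'E'
from h import *
im=grab_frame("side"); im2=grab_frame("scene")
cr=lambda i,x,y:cv2.resize(bgr(i)[y:y+90,x:x+120],(400,300),interpolation=cv2.INTER_CUBIC)
cv2.imwrite("pics/e.png",np.hstack([cr(im,295,130),cr(im2,385,210)]))
E
```

```text
time_s: 4.3
ee_pos: [533.4, -217.3, 117.1]
ee_rot: [179.9, 0.0, 90.1]
force: [-0.7, 0.1, -1.0]
gripper_width: 0.0
```

View pics/e.png

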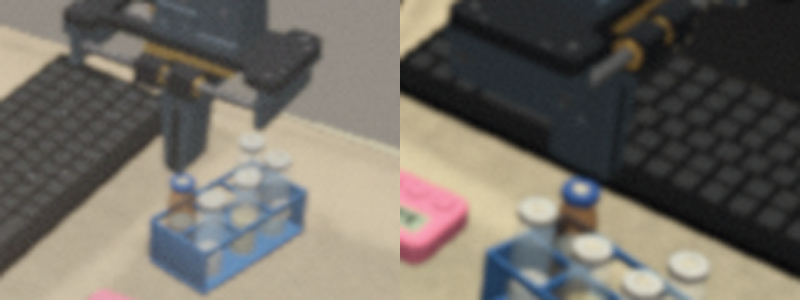

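Both views show the fingertips centred over the blue cap with a small gap, left at crop (183,170) and right at (585,175). I'll hold a further 1.67 s, about 3 s in all.

```bash
python3 -m jog '0 0 0 0 0 0; 0 0 0 0 0 0; 0 0 0 0 0 0; 0 0 0 0 0 0; 0 0 0 0 0 0; 0 0 0 0 0 0; 0 0 0 0 0 0; 0 0 0 0 0 0; 0 0 0 0 0 0; 0 0 0 0 0 0; 0 0 0 0 0 0; 0 0 0 0 0 0; 0 0 0 0 0 0; 0 0 0 0 0 0; 0 0 0 0 0 0; 0 0 0 0 0 0; 0 0 0 0 0 0; 0 0 0 0 0 0; 0 0 0 0 0 0; 0 0 0 0 0 0'
python3 -m jog '0 0 -0.04 0 0 0; 0 0 -0.1 0 0 0; 0 0 -0.16 0 0 0; 0.05 -0.01 -0.2 0 0 0; 0.1 -0.02 -0.22 0 0 0; 0.16 -0.04 -0.22 0 0 0; 0.22 -0.05 -0.22 0 0 0; 0.28 -0.065 -0.22 0 0 0; 0.34 -0.08 -0.22 0 0 0; 0.39 -0.09 -0.22 0 0 0; 0.42 -0.096 -0.22 0 0 0; 0.43 -0.097 -0.22 0 0 0; 0.43 -0.097 -0.22 0 0 0; 0.43 -0.097 -0.22 0 0 0; 0.43 -0.097 -0.22 0 0 0'
python3 look.py f bottle_top 112; python3 - <<'E'
from h import *
for c,p in(("scene",(332,218)),("side",(319,227))): print(at_z(c,p,112))
E
```

```text
time_s: 6.07
ee_pos: [533.4, -217.3, 117.1]
ee_rot: [179.9, 0.0, 90.1]
force: [0.1, -0.1, -0.2]
gripper_width: 0.6
time_s: 7.32
ee_pos: [484.7, -3.2, 226.8]
ee_rot: [179.9, 0.1, 90.0]
force: [-0.2, -0.9, 0.6]
gripper_width: 0.6
t 7.3167 tcp [484.7  -3.2 226.8] rot [1.799e+02 1.000e-01 9.000e+01] F [-0.21 -0.88  0.59] tip px [330. 297.]
[332. 240.] 0.77 [486.7  -1.1 112. ]
[226.1 145.9] 0.24 [417.2  62.9 112. ]
[486.9  -2.8 112. ]
[481.8  -1.3 112. ]
```

View pics/f.png

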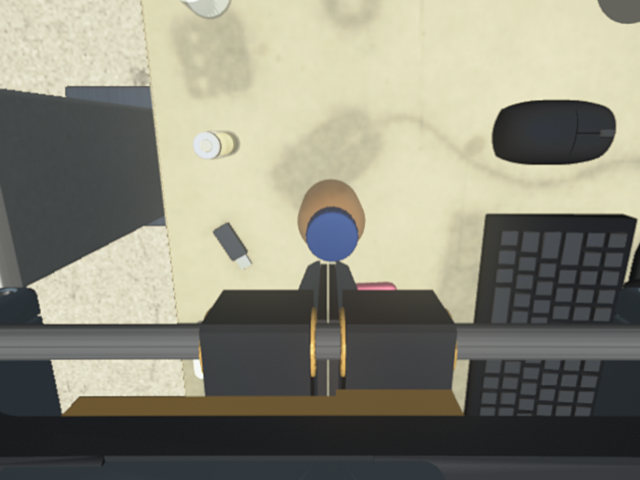

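The cap is at (332,~239), a few pixels under the centre of the whole blue patch because the cap's side shows above it. That gives about (486,-1). Descending to 17 mm above it.

```bash
python3 -m jog '0.001 0.001 0.03 0 0 0; 0.002 0.002 0.07 0 0 0; 0.003 0.002 0.11 0 0 0; 0.004 0.002 0.135 0 0 0; 0.004 0.002 0.15 0 0 0; 0.004 0.002 0.152 0 0 0; 0.004 0.002 0.152 0 0 0; 0.004 0.002 0.152 0 0 0; 0.004 0.002 0.152 0 0 0; 0.004 0.002 0.152 0 0 0; 0.004 0.002 0.152 0 0 0; 0.004 0.002 0.152 0 0 0'
python3 - <<'E'
from h import *
print(state()["ee_pos"])
im=bgr(grab_frame("side")); im2=bgr(grab_frame("scene")); im3=bgr(grab_frame("wrist"))
cr=lambda i,x,y:cv2.resize(i[y:y+90,x:x+120],(400,300),interpolation=cv2.INTER_CUBIC)
cv2.imwrite("pics/g.png",np.vstack([np.hstack([cr(im,260,175),cr(im2,270,160)]),np.hstack([cr(im3,270,190),cr(im3,180,90)])]))
E
```

```text
time_s: 8.42
ee_pos: [486.0, -1.3, 151.1]
ee_rot: [179.8, 0.1, 90.0]
force: [0.2, 0.7, -0.2]
gripper_width: 0.5
[485.9635827   -1.30575237 151.1090896 ]
```

View pics/g.png

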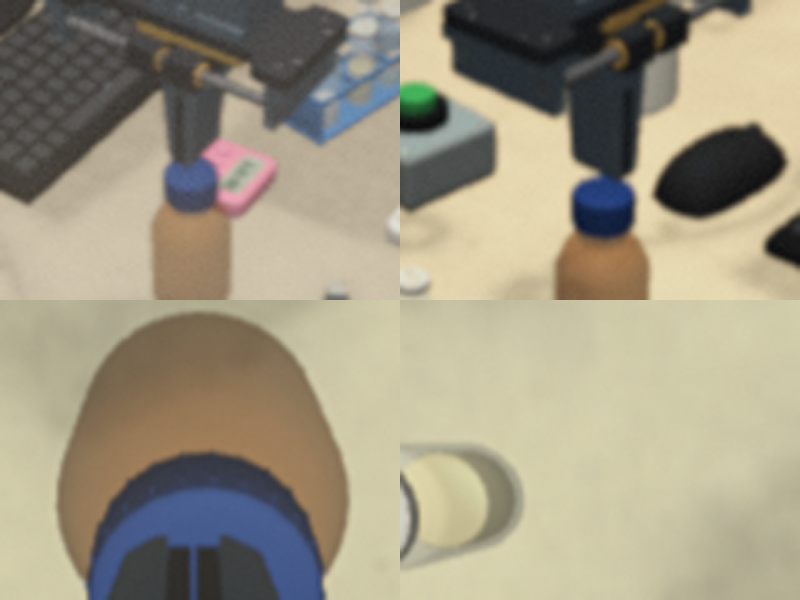

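Side and scene views show the fingertips over the middle of the cap with a gap. In the wrist view the near rim of the top face is at about pixel (331,246). I'll check this against the estimate while I hold.

```bash
python3 - <<'E'
from h import *
print(at_z("wrist",(331.5,246),112)-[0,18.5,0])
E
python3 -m jog '0 0 0 0 0 0; 0 0 0 0 0 0; 0 0 0 0 0 0; 0 0 0 0 0 0; 0 0 0 0 0 0; 0 0 0 0 0 0; 0 0 0 0 0 0; 0 0 0 0 0 0; 0 0 0 0 0 0; 0 0 0 0 0 0; 0 0 0 0 0 0; 0 0 0 0 0 0; 0 0 0 0 0 0; 0 0 0 0 0 0; 0 0 0 0 0 0; 0 0 0 0 0 0; 0 0 0 0 0 0; 0 0 0 0 0 0; 0 0 0 0 0 0; 0 0 0 0 0 0'
python3 -m jog '0 0 0 0 0 0; 0 0 0 0 0 0; 0 0 0 0 0 0; 0 0 0 0 0 0; 0 0 0 0 0 0; 0 0 0 0 0 0; 0 0 0 0 0 0; 0 0 0 0 0 0; 0 0 0 0 0 0; 0 0 0 0 0 0'
```

```text
[4.866e+02 4.000e-01 1.120e+02]
time_s: 10.23
ee_pos: [485.8, -1.3, 150.9]
ee_rot: [179.9, 0.1, 90.0]
force: [-0.1, -0.1, 0.2]
gripper_width: 0.4
time_s: 11.07
ee_pos: [485.8, -1.3, 150.9]
ee_rot: [179.9, 0.0, 90.0]
force: [0.4, 0.6, 0.2]
gripper_width: 0.5
```

The cap estimate is within 2 mm of the point held, and the hold was over 2.6 s. Next is the button. I'll check clearance to the wash bottle and carousel while rising.

```bash
python3 -m jog '0 0 -0.04 0 0 0; 0 0 -0.09 0 0 0; 0 0 -0.13 0 0 0; 0.03 0.01 -0.15 0 0 0; 0.08 0.03 -0.15 0 0 0; 0.12 0.04 -0.15 0 0 0; 0.15 0.05 -0.15 0 0 0; 0.15 0.05 -0.15 0 0 0; 0.15 0.05 -0.15 0 0 0'
python3 - <<'E'
from h import *
print("washbottle base scene",at_z("scene",(340,190),0),"side",at_z("side",(183,272),0))
def tri(a,b):
    o1,v1=ray("scene",a);o2,v2=ray("side",b)
    s=np.linalg.lstsq(np.c_[v1,-v2],o2-o1,rcond=None)[0]
    p,q=o1+v1*s[0],o2+v2*s[1]; return ((p+q)/2).round(1),round(np.linalg.norm(p-q),1)
print("hub top",tri((252,88),(57,287)),"wash red cap",tri((336,145),(167,218)))
print("post base",at_z("scene",(258,160),0))
for z in (100,150,200): print(z,"edge right side-cam",at_z("side",(178,290),z),"near lip scene",at_z("scene",(250,132),z), at_z("side",(130,350),z))
E
python3 look.py hh confirm_top 58
```

```text
time_s: 11.82
ee_pos: [510.6, 74.0, 225.6]
ee_rot: [179.9, 0.1, 90.1]
force: [-0.9, -1.2, 0.2]
gripper_width: 0.5
washbottle base scene [737.3 189.    0. ] side [726.5 196.8   0. ]
hub top (array([706.8, 454.9, 199.5]), np.float64(1.7)) wash red cap (array([734.4, 190.8, 134.5]), np.float64(33.1))
post base [715.5 455.7   0. ]
100 edge right side-cam [613.1 295.1 100. ] near lip scene [673.6 432.9 100. ] [580.  439.3 100. ]
150 edge right side-cam [572.1 321.5 150. ] near lip scene [597.6 345.4 150. ] [541.3 455.6 150. ]
200 edge right side-cam [531.  347.8 200. ] near lip scene [521.6 257.8 200. ] [502.5 471.9 200. ]
t 11.8167 tcp [510.6  74.  225.6] rot [1.799e+02 1.000e-01 9.010e+01] F [-0.89 -1.25  0.21] tip px [331. 296.]
[394.9  13.5] 0.63 [557.9 230.2  58. ]
```

View pics/hh.png

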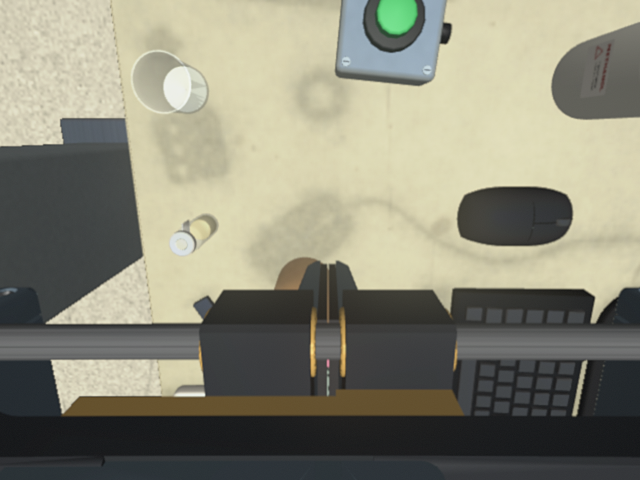

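The wrist view shows the green button at (397,15) on the grey box with its gland at +x, and nothing else near. The carousel is centred around (710,455) with radius about 185 and top around 160–200. It comes close to where the gripper body would be, so I need the camera's offset to choose a yaw.

```bash
python3 - <<'E'
from h import *
o,_=ray("wrist",(320,240)); s=state(); print("cam-tcp",(o-s["ee_pos"]).round(1),s["qpos"].round(1))
for z in(55,58,62): print(z,at_z("wrist",(397,14),z))
# carousel clearance vs yaw turn for body rectangle + camera
c=np.array([710,455]);b=np.array([562,232])
for a in range(-60,150,15):
    t=np.radians(90+a);ex=np.array([np.cos(t),np.sin(t)]);ey=np.array([ex[1],-ex[0]])
    L=[b+i*ex+j*ey for i in np.linspace(-38,38,9) for j in np.linspace(-89,89,15)]
    k=(o-s["ee_pos"])[1]+25
    Cm=[b+k*ex+j*ey for j in(-20,0,20)]
    f=lambda P:round(min(np.linalg.norm(np.array(P)-c,axis=1))-185)
    print(a,f(L),f(Cm))
E
```

```text
cam-tcp [ -1.4  75.8 148.4] [ 6.9 13.3 98.2 -0.1 68.3  7. ]
55 [559.9 230.6  55. ]
58 [559.4 229.9  58. ]
62 [558.8 228.8  62. ]
-60 19 -14
-45 39 -20
-30 44 -19
-15 31 -19
0 9 -8
15 -7 11
30 -14 35
45 -11 62
60 -7 89
75 -14 114
90 -12 136
105 0 155
120 19 170
135 39 180
```

Turning the tool by +135° of yaw puts the camera on the robot's side and clears the carousel by about 39 mm. I'll do it high up in two calls while moving over the button.

```bash
python3 -m jog '0.03 0.01 0 0 0 -0.07; 0.07 0.02 0 0 0 -0.14; 0.11 0.035 0 0 0 -0.21; 0.15 0.05 0 0 0 -0.28; 0.19 0.06 0 0 0 -0.35; 0.23 0.075 0 0 0 -0.42; 0.26 0.085 0 0 0 -0.49; 0.29 0.095 0 0 0 -0.56; 0.31 0.099 0 0 0 -0.63; 0.312 0.099 0 0 0 -0.7; 0.312 0.099 0 0 0 -0.75; 0.312 0.099 0 0 0 -0.75; 0.312 0.099 0 0 0 -0.75'
python3 -m jog '0 0 0 0 0 -0.07; 0 0 0 0 0 -0.14; 0 0 0 0 0 -0.21; 0 0 0 0 0 -0.28; 0 0 0 0 0 -0.35; 0 0 0 0 0 -0.42; 0 0 0 0 0 -0.49; 0 0 0 0 0 -0.56; 0 0 0 0 0 -0.63; 0 0 0 0 0 -0.7; 0 0 0 0 0 -0.75; 0 0 0 0 0 -0.75; 0 0 0 0 0 -0.75'
python3 look.py i confirm_top 58; python3 -c "
from h import *;print(state()['qpos'].round(1))"
```

```text
time_s: 13.0
ee_pos: [559.8, 228.2, 225.5]
ee_rot: [-179.9, 0.1, 157.3]
force: [0.2, 0.4, -0.2]
gripper_width: 0.7
time_s: 14.08
ee_pos: [559.8, 227.7, 225.6]
ee_rot: [-179.9, -0.0, -135.4]
force: [0.0, -0.2, -0.0]
gripper_width: 0.4
t 14.0833 tcp [559.8 227.7 225.6] rot [-179.9   -0.  -135.4] F [ 0.02 -0.21 -0.04] tip px [325. 297.]
[330.6 230.4] 0.88 [560.3 233.3  58. ]
[ 2.110e+01  2.130e+01  8.660e+01 -1.000e-01  7.200e+01 -1.135e+02]
```

View pics/i.png

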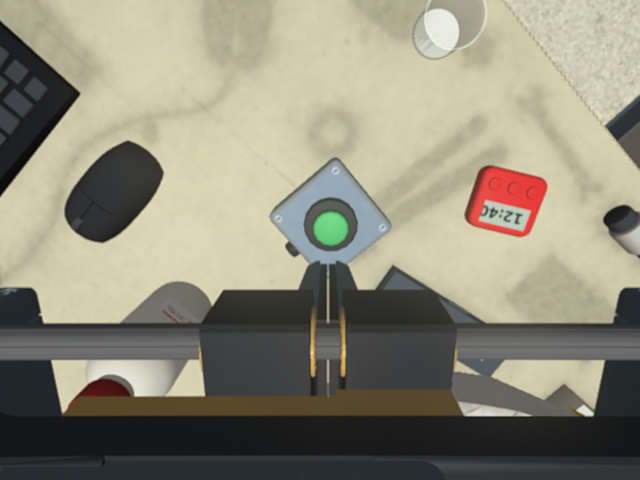

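The button is at (330,230), and the average of the opposing views gives about (560.3,232.3). I'll align and lower to about 10 mm above it, then look from near.

```bash
python3 -m jog '-0.002 0.001 0.03 0 0 0; -0.004 0.003 0.08 0 0 0; -0.007 0.006 0.13 0 0 0; -0.007 0.006 0.18 0 0 0; -0.007 0.006 0.22 0 0 0; -0.007 0.006 0.25 0 0 0; -0.007 0.006 0.262 0 0 0; -0.007 0.006 0.262 0 0 0; -0.007 0.006 0.262 0 0 0; -0.007 0.006 0.262 0 0 0'
python3 - <<'E'
from h import *
ims=[bgr(grab_frame(c)) for c in("side","scene","wrist")]
cr=lambda i,x,y:cv2.resize(i[y:y+90,x:x+120],(400,300),interpolation=cv2.INTER_CUBIC)
cv2.imwrite("pics/j.png",np.vstack([np.hstack([cr(ims[0],165,240),cr(ims[1],215,130)]),np.hstack([cr(ims[2],270,190),cv2.resize(ims[1],(400,300))])]))
print(proj("wrist",[560.3,232.3,58]),proj("side",[560.3,232.3,58]))
E
```

```text
time_s: 15.02
ee_pos: [561.3, 232.6, 95.9]
ee_rot: [-179.8, 0.1, -135.4]
force: [0.6, -0.5, 0.5]
gripper_width: 0.4
[326. 283.] [223. 295.]
```

View pics/j.png

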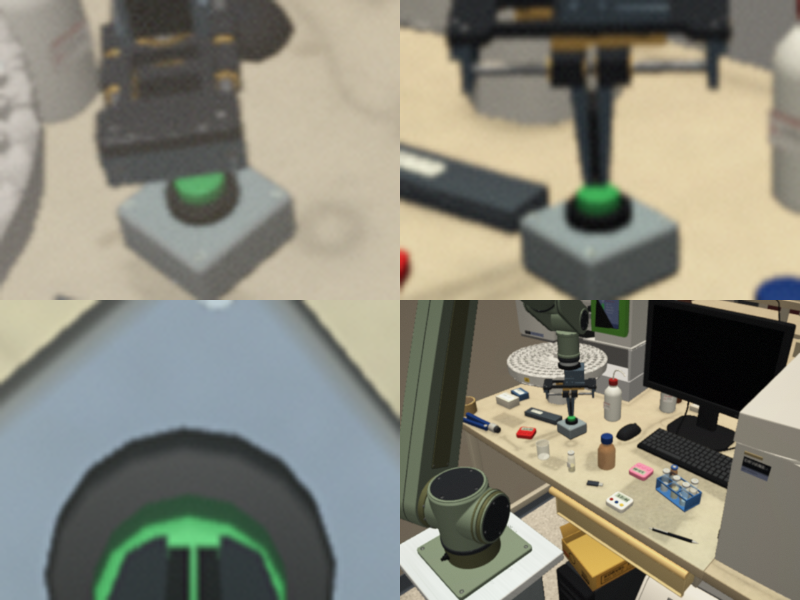

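The fingers are centred over the button, with green showing evenly round them. Going down in small steps and watching the force.

```bash
python3 -m jog '0 0 0.006 0 0 0; 0 0 0.012 0 0 0; 0 0 0.018 0 0 0; 0 0 0.02 0 0 0; 0 0 0.02 0 0 0'; python3 -m jog '0 0 0.003 0 0 0; 0 0 0.006 0 0 0; 0 0 0.006 0 0 0'
```

```text
time_s: 15.58
ee_pos: [561.0, 232.5, 85.5]
ee_rot: [-179.8, 0.1, -135.4]
force: [-0.3, -0.2, 1.9]
gripper_width: 0.6
time_s: 15.83
ee_pos: [561.0, 232.5, 82.5]
ee_rot: [-179.8, 0.1, -135.4]
force: [-1.1, -0.1, 2.3]
gripper_width: 0.4
```

```bash
python3 -m jog '0 0 0.002 0 0 0; 0 0 0.003 0 0 0; 0 0 0.003 0 0 0'; python3 -m jog '0 0 0.002 0 0 0; 0 0 0.003 0 0 0; 0 0 0.003 0 0 0'; python3 -m jog '0 0 0.002 0 0 0; 0 0 0.003 0 0 0; 0 0 0.003 0 0 0'
```

```text
time_s: 16.08
ee_pos: [561.0, 232.5, 81.2]
ee_rot: [-179.8, 0.1, -135.4]
force: [-0.1, -0.5, 4.6]
gripper_width: 0.1
time_s: 16.33
ee_pos: [561.0, 232.5, 80.3]
ee_rot: [-179.8, 0.1, -135.4]
force: [-1.4, -0.1, 7.6]
gripper_width: 0.6
time_s: 16.58
ee_pos: [561.0, 232.5, 80.2]
ee_rot: [-179.8, 0.1, -135.4]
force: [-3.0, -1.8, 12.4]
gripper_width: 0.5
```

The stop is at TCP z ≈ 80.2, about 6 mm after first contact at around 86, and the force is rising past 5 N. Holding about 0.8 s under light push, with a look.

```bash
python3 -m jog '0 0 0.003 0 0 0; 0 0 0.004 0 0 0; 0 0 0.004 0 0 0; 0 0 0.004 0 0 0; 0 0 0.004 0 0 0; 0 0 0.004 0 0 0; 0 0 0.004 0 0 0; 0 0 0.004 0 0 0; 0 0 0.004 0 0 0; 0 0 0.004 0 0 0'
python3 - <<'E'
from h import *
ims=[bgr(grab_frame(c)) for c in("scene","wrist")]
cr=lambda i,x,y:cv2.resize(i[y:y+90,x:x+120],(400,300),interpolation=cv2.INTER_CUBIC)
cv2.imwrite("pics/k.png",np.hstack([cr(ims[0],215,130),cr(ims[1],270,190)]))
E
```

```text
time_s: 17.42
ee_pos: [561.0, 232.5, 80.2]
ee_rot: [-179.8, 0.2, -135.4]
force: [-4.8, -1.6, 14.2]
gripper_width: 0.2
```

View pics/k.png

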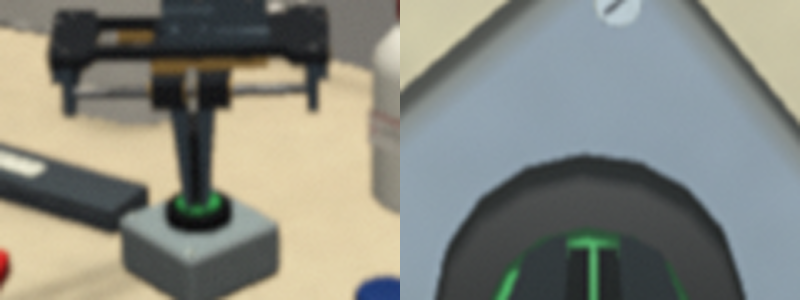

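The green cap now sits almost flush in its black housing, with no green side showing, against a clear green rim before. I'll let it up in steps and read the spring force on the way to confirm the full travel.

```bash
for i in 1 2; do :; done; python3 -m jog '0 0 -0.002 0 0 0; 0 0 -0.002 0 0 0; 0 0 -0.002 0 0 0;0 0 -0.002 0 0 0'; python3 -m jog '0 0 -0.004 0 0 0; 0 0 -0.004 0 0 0; 0 0 -0.004 0 0 0;0 0 -0.004 0 0 0';python3 -m jog '0 0 -0.004 0 0 0; 0 0 -0.004 0 0 0; 0 0 -0.004 0 0 0;0 0 -0.004 0 0 0';python3 -m jog '0 0 -0.004 0 0 0; 0 0 -0.004 0 0 0; 0 0 -0.004 0 0 0;0 0 -0.004 0 0 0'
```

```text
time_s: 17.85
ee_pos: [561.0, 232.5, 81.1]
ee_rot: [-179.8, 0.2, -135.4]
force: [-1.3, -1.0, 4.1]
gripper_width: 0.5
time_s: 18.18
ee_pos: [561.1, 232.5, 82.9]
ee_rot: [-179.8, 0.2, -135.4]
force: [-0.3, -0.1, 3.7]
gripper_width: 0.6
time_s: 18.52
ee_pos: [561.0, 232.5, 84.8]
ee_rot: [-179.8, 0.2, -135.4]
force: [0.1, -0.1, 1.4]
gripper_width: 0.5
time_s: 18.85
ee_pos: [560.8, 232.4, 86.5]
ee_rot: [-179.8, 0.1, -135.4]
force: [0.4, 0.1, 0.7]
gripper_width: 0.4
```

The spring runs about 4 N at 81 down to about 0 at 86.5, so the stop at 80.2 was the full 6 mm. Retracting, then a final check.

```bash
python3 -m jog '0 0 -0.03 0 0 0; 0 0 -0.08 0 0 0; 0 0 -0.14 0 0 0; 0 0 -0.2 0 0 0; 0 0 -0.25 0 0 0; 0 0 -0.28 0 0 0; 0 0 -0.28 0 0 0; 0 0 -0.28 0 0 0; 0 0 -0.28 0 0 0; 0 0 -0.28 0 0 0; 0 0 -0.28 0 0 0'
python3 - <<'E'
from h import *
im=bgr(grab_frame("scene")); a=cv2.imread("pics/a_scene.png")
cv2.imwrite("pics/l.png",np.hstack([cv2.resize(x[150:360,180:500],(400,262)) for x in(a,im)]))
E
```

```text
time_s: 19.77
ee_pos: [559.6, 232.3, 224.8]
ee_rot: [-179.9, -0.0, -135.4]
force: [-0.2, -0.1, 0.1]
gripper_width: 0.6
```

The viewer limit is reached, so I'll compare the before and after pictures numerically.

```bash
python3 - <<'E'
from h import *
a=cv2.imread("pics/a_scene.png").astype(int); b=bgr(grab_frame("scene")).astype(int)
d=cv2.GaussianBlur(np.abs(a-b).max(2).astype(np.float32),(5,5),0)
for n,(x0,y0,x1,y1) in dict(rack=(405,260,490,335),bottle=(312,210,350,275),timer=(328,305,375,340),lonevial=(262,238,284,276),beaker=(215,222,243,258),button=(248,182,300,220)).items(): print(n,d[y0:y1,x0:x1].max().round(),(d[y0:y1,x0:x1]>30).sum())
job_done(); print(state()["time_s"])
E
```

```text
rack 6.0 0
bottle 6.0 0
timer 6.0 0
lonevial 6.0 0
beaker 6.0 0
button 6.0 0
the job is handed in; nothing more can be done
the job is handed in; nothing more can be done
```

The identity check is done in the order asked and handed in at about 20 s of the 61 s allowed.

- **Amber vial:** with the gripper shut, the fingertips pointed straight down about 17 mm above the middle of the blue cap. They stayed still there for about 3 s. The camera estimates of the cap centre agreed with the held position to within about 2 mm.
- **Reagent bottle:** I pointed the same way, about 17 mm above its cap, for about 2.6 s. The estimates of its cap centre spread more. The closest check put me about 2 mm off centre, and one side-camera reading was about 4 mm off. I took the near bottle as the one meant, because the similar one stands over a metre away, out of reach.
- **Green button:** I pressed it down to its stop, about 6 mm after first contact, with a push of up to about 14 N. It stayed down for at least 0.8 s. As I let it up, the spring force fell from about 4 N to about zero over 5.4 mm, which fits the full 6 mm travel. I turned the gripper 135° before pressing so that its body stayed clear of the carousel.

**Last checks:** the before and after scene pictures show no change at the rack with its vials, the bottle, the timer, the lone vial, the beaker or the released button. The force on the tool was close to zero, and the fingertips were about 140 mm above the button. I made that final comparison by numbers only, because I had used all 12 pictures the viewer allows. No check failed.

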